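Shut the access panel and lock its quarter-turn fastener

TASK

The grey access panel on the blue instrument case stands ajar: press it fully shut with a fingertip first, then set a fingertip in the slot of its orange quarter-turn fastener and turn it clockwise (seen from above) right to its stop, slot in line with the green dots, so that the panel is locked. Grip and lift nothing, do not open the panel any wider, and leave the loose screwdriver, tape roll and flux pot beside the case where they are.

Things in the scene. Friction and masses are not known exactly. Their poses are not given: they have to be found in the camera images.
- case: Blue case, fixed, 220 (x) x 180 (y) mm, 70 mm high with its feet, open on top under the panel. Origin at the centre of its underside on the bench; x points from its socketed front to the hinge side, y to its left, z up. The panel's hinge line runs along the case's y at x = +108, z = +70 mm. A ring lamp overhangs the bench at its right: come from the front.
- panel (a joint): Hinge of the grey panel (216 x 180 x 5 mm), rad: 0 = fully shut, grows as its front edge rises; starts at 0.12 to 0.26. Stiff: it stays where it is left; 1 to 2 N down at the fastener or the front edge moves it, up to its hard stop at 0. Shut, its top is at z = 75 mm. Red dots left and right of the fastener mark the slot's unlocked line, green dots in front and behind the locked line.
- fastener (a joint): Turn of the fastener, rad: 0 = unlocked (slot towards the red dots, along the case's y), grows clockwise seen from above, hard stop at 1.571 = locked (slot towards the green dots, along the case's x). Starts at 0 to 0.35, stays where it is left; friction 0.12 N m (4 N at 30 mm). Locked, a tongue below sits under a keeper in the case; turned before the panel is shut, it is in the way.
- slot_center (a point): On the fastener's axis, on the slot's floor, 140 mm from the hinge line; moves with the panel. Two orange half-moons on a black disc (radius 50 mm) form a straight slot 40 mm wide, 16 mm deep, right across it. A steel collar (inner radius 51, outer 58 mm, on the panel) surrounds it, level with the half-moons. Panel shut: slot floor z = 77, top of half-moons and collar z = 93 mm.
- slot_end (a point): On the slot's floor and centre line, 30 mm from slot_center; the slot runs along the line from slot_center through this point, and equally far the other way. Unlocked (0) this end points to the case's right (-y), locked to its front (-x).
- work_driver: Red-handled screwdriver, 142 mm long (along its y), 19 mm wide, lying loose along the case's right side. Origin at the centre of its underside. Bystander.
- work_tape: Roll of blue tape, 62 mm across, 18 mm high, lying loose in front of the case. Origin at the centre of its underside. Bystander.
- work_jar: White flux pot with red-brown lid, 43 mm across, 30 mm high, standing loose in front of the case. Origin at the centre of its underside. Bystander.

How it is judged:
By the outcome, as a careful person would: the job done as asked, in the order asked, and still so for the second after the job is handed in, with the robot touching nothing.
It also fails if it takes over 40 s, if anything falls off the work surface, if the arm or the gripper's body presses on something with over 40 N, if the wrist force passes 120 N, or if a joint passes its speed limit or range.

ROBOT

A 6-joint arm with a two-finger parallel gripper is mounted at the origin on a cart in front of the work surface, level with it; the furniture and walls round the work are solid. World frame = base frame: x ahead of the robot, y to its left, z up, the work surface at z = 0. Lengths are in m, angles in rad, forces in N, time in s.
With the tool pointing down it reaches from about 0.15 to 0.775 m from the base axis. Payload 6.1 kg.
Tool frame: the origin (TCP) lies midway between the tips of the shut fingers; the grasp point (between the pads) lies 19 mm behind it (arm.grip_depth is the distance from the TCP to the grasp point, in m); x points along the fingers, z is the direction in which the jaws open and shut, and the axes are right-handed (so a half turn about x gives the same grasp; the last joint's range is limited). The gripper opens to 85 mm and grips with 20 to 120 N. Pads are 22 mm wide; open, the fingers measure 114 mm over their backs; the gripper's body (76 mm by 85 mm) begins 54 mm behind the grasp point. The pads swing forward as they close: fully open they stand 13 mm farther back than shut.
Start: joints at [-1.159, 0.126, -0.04, 1.405, 0, 1.571], TCP at [0.21, -0.481, 0.231] pointing down, gripper open.
Joint ranges: [-2.72, 2.72], [-0.95, 1.95], [-1.27, 1.35], [-1.78, 2.02], [-1.46, 1.47], [-3.14, 3.14]. Speed limits (rad/s): [2.39, 2.39, 3.01, 3.14, 3.14, 3.14].

INTERFACE

Orientations are given as a rotation vector (axis times angle).
In Python, from cell import arm gives the robot as it stands.
- The arm moves only by the tool servo_tool, never from a script. Its argument "plan" is a list of rows, each a list of 2 entries, a list of its own where there are three numbers: the shift along the world's x, y, z in cm, then the turn, a rotation vector about the world's x, y, z in degrees. A call has 1 to 10 rows; each row shifts and turns the commanded pose from where the row before left it; what a row does not reach is not made up. A row lasts 1/12 s, in which the tool goes at most 41.7 mm and 7.16 degrees, less where a joint would pass 70% of its speed; a pose out of reach is approached as far as the arm can. A call is refused whole if a number of a shift passes 4.17 or a number of a turn 7.16, either way. A call with a gripper value outside its range is refused whole. "claw" is the closure, from -1 (fully open) to 1 (shut), set as the call begins (left out, the last holds). The fingers move at their own pace and stop on an object; "newtons" is the grip in N (left out, the last holds). Time passes only in rows, so rows that do not move let the fingers close. It gives the time, the measured TCP pose, the force and the opening at its end, in the units of the state.
- arm.read_state(): the state, without advancing time (a new reading comes with each control period).
- arm.grab_frame(name): name is "side" or "top" or "wrist"; returns (picture, depth): 384x512x3 uint8, red, green, blue; 384x512 float32, m along the optical axis (not along the pixel's ray), 0 where there is no reading.
- arm.get_calibration(name): a dict with "fx", "fy", "cx", "cy" (pixels), "world_from_camera" (4x4, takes a point from camera to world coordinates). Camera axes: x right, y down, z forward; pixel columns grow to the right and rows downward; lengths in m; the calibration is good to about 2 mm. A picture is of the moment at which its call begins: read the wrist's pose just before it. get_calibration takes no time and is no camera call; for the wrist camera it gives the pose at the moment of the call.
- arm.job_done(): hands the job in, once; it reports no verdict.
Trained networks look in the newest picture that a camera, given by its name, has taken for a name from the list of things; names that differ only in an ending like _2 or _b are one class to them, and where a whole thing is asked for, a point or a joint stands for the part that bears it (a point fixed in the world has none). Each returns a list of dicts, best first, with "score" (0 to 1); they miss things now and then, are a little off and sometimes report something else, mostly with a low value. They report only what shows in the picture. A call takes as long as a camera call.
- arm.find_in(thing, camera): "position" ([x, y, z] in m, in the coordinates of the camera as it stood for that picture, good to about 4 mm: the middle of the surface that is visible of it).
The state is a dict: "t": time; "joints": joint angles; "qd": joint speeds; "effort": joint torques, N m; "tcp_pos": TCP position; "orientation": TCP orientation; "contact_force": force on the tool from outside, world axes, zero at the start; "wrist_torque": the same for the moment, N m; "finger_gap": finger opening in m.
Only numpy, scipy, OpenCV 4.12 (cv2) and the standard library are available. Lean on these libraries where they do the work, as an engineer would, in place of code of your own. Each camera call takes 0.05 s, during which the arm holds its last target.

## Working session

There is one attempt and no reset: what is moved stays moved. The work goes in short steps, Python scripts to look and compute and a tool call to move; the robot and the scene stay as the last step left them, time stands still between calls to the robot, and variables do not carry over. Pictures are saved under pics/ and viewed, and the job is handed in when it is done.

Besides the shell and the picture viewer there is one more tool, called after "Emit:" as name(argument=value, ...) on one line, values as JSON. servo_tool: Moves the arm, as the interface text tells. Its arguments: {"type":"object","properties":{"plan":{"type":"array"},"claw":{"type":"number"},"newtons":{"type":"number"}},"required":["plan"]}

```bash
ls; mkdir -p pics
cat > h.py <<'E'
import numpy as np, cv2
from cell import arm
def snap(n,f):
    im,d=arm.grab_frame(n); cv2.imwrite(f'pics/{f}.png',cv2.cvtColor(im,cv2.COLOR_RGB2BGR)); np.save(f'pics/{f}.npy',d); return im,d
def w(n,p):
    T=np.array(arm.get_calibration(n)['world_from_camera']); return T[:3,:3]@np.array(p)+T[:3,3]
def px(n,d,u,v):
    c=arm.get_calibration(n); z=d[int(v),int(u)]
    return w(n,[(u-c['cx'])/c['fx']*z,(v-c['cy'])/c['fy']*z,z])
E
python3 - <<'E'
from h import *
np.set_printoptions(precision=4,suppress=True)
s=arm.read_state(); print(s)
for n in ['top','side','wrist']:
    snap(n,n+'0')
    for t in ['case','panel','fastener','slot_center','slot_end','work_driver','work_tape','work_jar']:
        print(n,t,[(round(r['score'],2),w(n,r['position'])) for r in arm.find_in(t,n)[:2]])
print(arm.read_state()['t'])
E
```

```text
pics
{'t': 0.0, 'joints': array([-1.159 ,  0.1264, -0.0406,  1.4054, -0.    ,  1.5708]), 'qd': array([-0.0021,  0.0017,  0.0008,  0.0002, -0.0001, -0.0015]), 'effort': array([  0.0001, -43.592 ,  35.2919,   0.0176,  -0.0002,   0.    ]), 'tcp_pos': array([ 0.21  , -0.4808,  0.2305]), 'orientation': array([ 0.9016,  1.3777, -0.9002]), 'contact_force': array([ 0.6058,  0.2359, -0.5339]), 'wrist_torque': array([ 0.0121, -0.0106, -0.0104]), 'finger_gap': 0.0856187166361926}
top case [(0.81, array([ 0.5759, -0.2385,  0.1025]))]
top panel [(0.97, array([ 0.5771, -0.2399,  0.0955]))]
top fastener [(0.71, array([ 0.557 , -0.2355,  0.1131]))]
top slot_center [(0.93, array([ 0.558 , -0.2393,  0.109 ]))]
top slot_end [(0.69, array([ 0.5589, -0.2389,  0.1115]))]
top work_driver [(0.59, array([ 0.4884, -0.3564,  0.0139]))]
top work_tape [(0.63, array([ 0.4289, -0.2301,  0.0175]))]
top work_jar []
side case [(0.55, array([ 0.5766, -0.2927,  0.0763]))]
side panel [(0.89, array([ 0.5832, -0.2651,  0.095 ]))]
side fastener [(0.74, array([ 0.5525, -0.2385,  0.1069]))]
side slot_center [(0.72, array([ 0.5486, -0.235 ,  0.1067]))]
side slot_end [(0.64, array([ 0.5458, -0.2385,  0.1118]))]
side work_driver [(0.81, array([ 0.4916, -0.3699,  0.0072]))]
side work_tape [(0.64, array([ 0.4234, -0.2479,  0.0206]))]
side work_jar [(0.91, array([ 0.4333, -0.3289,  0.0252]))]
wrist case []
wrist panel []
wrist fastener []
wrist slot_center []
wrist slot_end []
wrist work_driver []
wrist work_tape []
wrist work_jar []
1.35
```

View pics/top0.png

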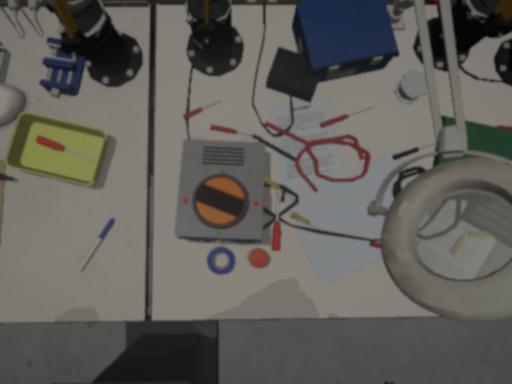

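View pics/side0.png

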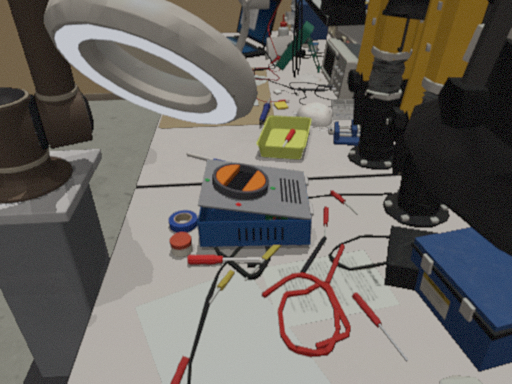

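Run:
```python
from h import *
np.set_printoptions(precision=4,suppress=True)
im=cv2.imread('pics/top0.png'); d=np.load('pics/top0.npy')
c=arm.get_calibration('top'); T=np.array(c['world_from_camera']); print(T[:3,3],c['fx'])
v,u=np.mgrid[0:384,0:512]
P=np.stack([(u-c['cx'])/c['fx']*d,(v-c['cy'])/c['fy']*d,d],-1)@T[:3,:3].T+T[:3,3]
m=np.zeros(d.shape,bool); m[130:250,170:280]=1; m&=(P[...,2]>0.055)
cs,_=cv2.findContours(m.astype(np.uint8),0,1); k=max(cs,key=cv2.contourArea)
r=cv2.minAreaRect(k); b=cv2.boxPoints(r); print(r,b)
for x in b: print(x,px('top',d,*(x+(np.array(r[0])-x)*0.06)))
# panel plane: grey pixels away from knob
hsv=cv2.cvtColor(im,cv2.COLOR_BGR2HSV); g=m&(np.hypot(u-221,v-202)>34)&(hsv[...,1]<50)
X=P[g]; 
import numpy.linalg as l
A=np.c_[X[:,:2],np.ones(len(X))]; s=l.lstsq(A,X[:,2],rcond=None)[0]; 
res=X[:,2]-A@s; ok=abs(res)<.004; s=l.lstsq(A[ok],X[ok,2],rcond=None)[0]; print('plane',s,'tilt',np.arctan(np.hypot(*s[:2])),'dir',np.degrees(np.arctan2(-s[1],-s[0])), (X[ok,2]-A[ok]@s).std())
# orange
o=m&(hsv[...,0]<20)&(hsv[...,1]>140)&(np.hypot(u-221,v-202)<32)
Q=P[o]; print('orange',Q.mean(0),len(Q))
(cx,cy),rr=cv2.minEnclosingCircle(np.argwhere(o)[:,::-1].astype(np.float32)); print(cx,cy,rr)
# slot direction: principal axis of orange is perp to slot
Y=Q[:,:2]-Q[:,:2].mean(0); w_,V=l.eigh(Y.T@Y); print(w_,'slot dir deg',np.degrees(np.arctan2(V[1,0],V[0,0])))
cv2.imwrite('pics/c0.png',cv2.resize(im[125:275,165:305],None,fx=4,fy=4,interpolation=cv2.INTER_CUBIC))
```

```text
[ 0.4786 -0.2872  0.9264] 393.98674862077786
((220.6334991455078, 188.69683837890625), (87.23448181152344, 102.74071502685547), 2.726310968399048) [[174.6222 237.9344]
 [179.5091 135.31  ]
 [266.6448 139.4593]
 [261.7579 242.0837]]
[174.6222 237.9344] [ 0.4835 -0.1502  0.1115]
[179.5091 135.31  ] [ 0.7141 -0.1405 -0.0008]
[266.6448 139.4593] [ 0.7004 -0.3362  0.0096]
[261.7579 242.0837] [ 0.4735 -0.3181  0.1137]
plane [-0.21   -0.0147  0.2148] tilt 0.20746532584120098 dir 4.001062824550308 0.0012562204904739951
orange [ 0.5542 -0.2382  0.1178] 946
219.66259765625 199.76422119140625 24.038829803466797
[0.4426 0.9814] slot dir deg -112.0898426549109
```

View pics/c0.png

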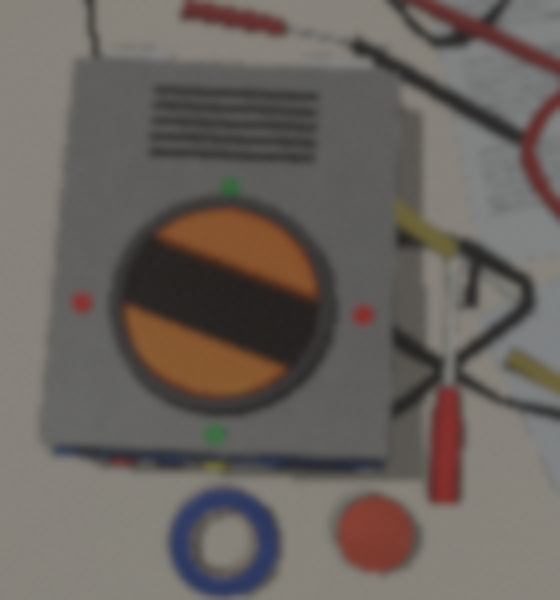

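Run:
```python
from h import *
np.set_printoptions(precision=4,suppress=True)
d=np.load('pics/top0.npy'); d=cv2.medianBlur(d,5)
f=lambda a,b:px('top',d,round(165+a/4-.4),round(125+b/4-.4))
c=arm.get_calibration('top'); 
def ray(a,b,n=(-.21,-.0147),k=.2148):
    T=np.array(c['world_from_camera']); u,v=165+a/4-.375,125+b/4-.375
    r=T[:3,:3]@np.array([(u-c['cx'])/c['fx'],(v-c['cy'])/c['fy'],1]); o=T[:3,3]
    t=(n[0]*o[0]+n[1]*o[1]+k-o[2])/(r[2]-n[0]*r[0]-n[1]*r[1]); return o+t*r
pts=dict(gb=(230,187),gf=(214,434),rl=(82,302),rr=(363,314),bl=(76,60),br=(400,75),fl=(45,440),fr=(386,460),vtl=(155,90),vtr=(318,96))
R={k:ray(*p) for k,p in pts.items()}
for k,p in R.items(): print(k,p,f(*pts[k]))
a=lambda p,q: np.degrees(np.arctan2((q-p)[1],(q-p)[0]))
print('g',a(R['gf'],R['gb']),'r',a(R['rr'],R['rl'])-90,'left',a(R['fl'],R['bl']),'right',a(R['fr'],R['br']),'front',a(R['fr'],R['fl'])-90,'back',a(R['br'],R['bl'])-90,'vent',a(R['vtr'],R['vtl'])-90)
print('mid g',(R['gf']+R['gb'])/2,'mid r',(R['rl']+R['rr'])/2)
print(np.linalg.norm(R['gf']-R['gb']),np.linalg.norm(R['rl']-R['rr']),np.linalg.norm(R['bl']-R['br']),np.linalg.norm(R['bl']-R['fl']))
```

```text
gb [ 0.6186 -0.2412  0.0884] [ 0.6194 -0.2409  0.0884]
gf [ 0.4863 -0.234   0.1161] [ 0.4866 -0.2334  0.1109]
rl [ 0.5562 -0.1639  0.1004] [ 0.5565 -0.1636  0.1001]
rr [ 0.548  -0.3113  0.1043] [ 0.5486 -0.3106  0.0996]
bl [ 0.6932 -0.1555  0.0715] [ 0.7096 -0.1458  0.0026]
br [ 0.6821 -0.3343  0.0765] [ 0.6988 -0.3388  0.0104]
fl [ 0.4843 -0.1477  0.1153] [ 0.4838 -0.1401  0.0694]
fr [ 0.472  -0.3215  0.1204] [ 0.4702 -0.3262  0.0021]
vtl [ 0.6749 -0.1996  0.076 ] [ 0.6748 -0.199   0.0778]
vtr [ 0.6703 -0.289   0.0783] [ 0.6696 -0.2887  0.0778]
g -3.1183656892591296 r -3.2007401576152574 left -2.146303501771056 right -3.474198485535261 front -4.023893423418471 back -3.5688144140679583 vent -2.9717809849711614
mid g [ 0.5524 -0.2376  0.1023] mid r [ 0.5521 -0.2376  0.1024]
0.13535713717920106 0.14764176716076924 0.1791325702209176 0.21364583150861405
```

Run:
```python
from h import *
from scipy.spatial.transform import Rotation as R
np.set_printoptions(precision=4,suppress=True)
d=np.load('pics/top0.npy')
for p in [(390,235),(400,190),(420,300),(450,170),(455,140),(376,210),(430,60),(480,310)]: print(p,px('top',d,*p))
s=arm.read_state(); M=R.from_rotvec(s['orientation']).as_matrix(); print(M)
```

```text
(390, 235) [ 0.4783 -0.482   0.4   ]
(400, 190) [ 0.5831 -0.6549  0.0112]
(420, 300) [ 0.4004 -0.4972  0.446 ]
(450, 170) [ 0.561  -0.5543  0.4269]
(455, 140) [ 0.5796 -0.516   0.5128]
(376, 210) [ 0.5135 -0.4729  0.3757]
(430, 60) [ 0.6578 -0.4811  0.5392]
(480, 310) [ 0.3962 -0.5425  0.491 ]
[[-0.      0.9164  0.4002]
 [-0.      0.4002 -0.9164]
 [-1.     -0.      0.    ]]
```

Emit:
servo_tool(plan=[[[1.4, 2.4, 0.2], [0, 0, 6.7]], [[1.4, 2.4, 0.2], [0, 0, 6.7]], [[1.4, 2.4, 0.2], [0, 0, 6.7]], [[1.4, 2.4, 0.2], [0, 0, 6.7]], [[1.4, 2.4, 0.2], [0, 0, 6.7]], [[1.4, 2.4, 0.2], [0, 0, 6.7]], [[1.4, 2.4, 0.2], [0, 0, 6.7]], [[1.4, 2.4, 0.2], [0, 0, 6.7]], [[1.4, 2.4, 0.2], [0, 0, 6.7]], [[1.4, 2.4, 0.2], [0, 0, 6.7]]], claw=1, newtons=40)

```text
t: 2.18
tcp_pos: [0.3506, -0.2399, 0.2516]
orientation: [-0.013, 1.57, 0.012]
contact_force: [0.5, 0.7, -0.6]
finger_gap: -0.0003
```

Emit:
servo_tool(plan=[[[1.5, 0.05, -0.4], [0, 0, 6.7]], [[1.5, 0.05, -0.4], [0, 0, 6.7]], [[1.5, 0.05, -0.4], [0, 0, 6.7]], [[1.5, 0.05, -0.4], [0, 0, 6.7]], [[1.5, 0.05, -0.4], [0, 0, 6.7]], [[1.5, 0.05, -0.4], [0, 0, 6.7]], [[1.5, 0.05, -0.4], [0, 0, 6.7]], [[1.5, 0.05, -0.4], [0, 0, 6.7]], [[1.5, 0.05, -0.4], [0, 0, 6.7]], [[1.5, 0.05, -0.4], [0, 0, 6.7]]])

```text
t: 3.02
tcp_pos: [0.5009, -0.236, 0.2111]
orientation: [-0.921, 1.367, 0.921]
contact_force: [0.6, 0.4, -0.0]
finger_gap: 0.0002
```

Run:
```python
from h import *
from scipy.spatial.transform import Rotation as R
np.set_printoptions(precision=4,suppress=True)
snap('side','s1');snap('wrist','w1')
s=arm.read_state(); M=R.from_rotvec(s['orientation']).as_matrix(); print(M,s['tcp_pos'],s['joints'],s['contact_force'])
im=cv2.imread('pics/s1.png'); cv2.imwrite('pics/s1c.png',np.hstack([cv2.resize(im[110:270,150:350],None,fx=2.4,fy=2.4),]))
```

```text
[[-0.0011 -0.9254  0.3789]
 [ 0.0007  0.3789  0.9254]
 [-1.      0.0013  0.0003]] [ 0.5014 -0.2358  0.21  ] [-0.4398  0.1827 -0.0192  1.3703  0.0002 -0.0511] [ 0.2032  0.023  -0.8661]
```

View pics/s1c.png

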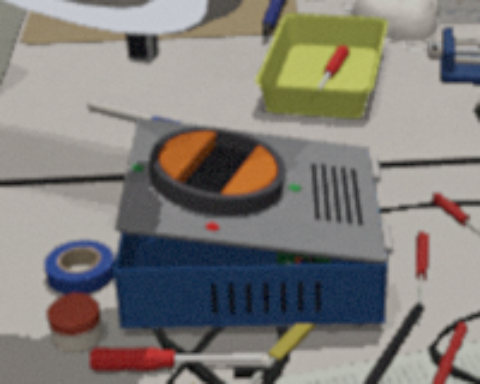

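View pics/w1.png

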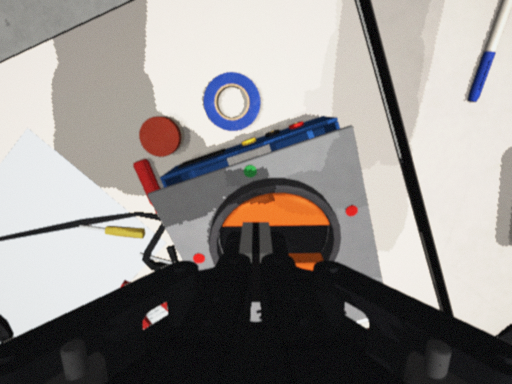

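Emit:
servo_tool(plan=[[[0, 0.05, -2.0], [0, 0, 0]], [[0, 0, -2.0], [0, 0, 0]], [[0, 0, -1.5], [0, 0, 0]], [[0, 0, -1], [0, 0, 0]], [[0, 0, 0], [0, 0, 0]]])

```text
t: 3.53
tcp_pos: [0.4986, -0.2351, 0.1444]
orientation: [-0.913, 1.372, 0.918]
contact_force: [-0.7, -0.6, -0.0]
finger_gap: -0.0003
```

Emit:
servo_tool(plan=[[[0, 0, -0.3], [0, 0, 0]], [[0, 0, -0.3], [0, 0, 0]], [[0, 0, -0.3], [0, 0, 0]], [[-0.1, 0, -0.3], [0, 0, 0]], [[-0.1, 0, -0.3], [0, 0, 0]]])

```text
t: 3.95
tcp_pos: [0.4983, -0.2357, 0.1315]
orientation: [-0.917, 1.369, 0.916]
contact_force: [-0.3, -0.5, 0.2]
finger_gap: -0.0
```

Emit:
servo_tool(plan=[[[0, 0, -0.3], [0, 0, 0]], [[0, 0, -0.3], [0, 0, 0]], [[-0.1, 0, -0.3], [0, 0, 0]], [[-0.1, 0, -0.3], [0, 0, 0]], [[0, 0, -0.3], [0, 0, 0]]])

```text
t: 4.37
tcp_pos: [0.496, -0.2356, 0.1161]
orientation: [-0.916, 1.369, 0.916]
contact_force: [0.1, 0.4, 1.5]
finger_gap: -0.0003
```

Emit:
servo_tool(plan=[[[0, 0, -0.3], [0, 0, 0]], [[-0.1, 0, -0.3], [0, 0, 0]], [[0, 0, -0.3], [0, 0, 0]], [[0, 0, -0.2], [0, 0, 0]], [[0, 0, -0.2], [0, 0, 0]]])

```text
t: 4.78
tcp_pos: [0.495, -0.2356, 0.103]
orientation: [-0.916, 1.369, 0.917]
contact_force: [-1.5, -0.3, 1.7]
finger_gap: -0.0002
```

Emit:
servo_tool(plan=[[[0, 0, -0.2], [0, 0, 0]], [[0, 0, -0.2], [0, 0, 0]], [[0, 0, -0.2], [0, 0, 0]], [[0, 0, -0.1], [0, 0, 0]], [[0, 0, -0.1], [0, 0, 0]], [[0, 0, 0], [0, 0, 0]]])

```text
t: 5.28
tcp_pos: [0.4951, -0.2356, 0.0951]
orientation: [-0.916, 1.369, 0.917]
contact_force: [-0.7, -0.2, -0.3]
finger_gap: -0.0001
```

Emit:
servo_tool(plan=[[[0, 0, -0.1], [0, 0, 0]], [[0, 0, -0.1], [0, 0, 0]], [[0, 0, -0.1], [0, 0, 0]], [[0, 0, 0], [0, 0, 0]]])

```text
t: 5.62
tcp_pos: [0.4952, -0.2357, 0.093]
orientation: [-0.917, 1.369, 0.916]
contact_force: [-2.1, 1.5, 5.1]
finger_gap: -0.0001
```

Emit:
servo_tool(plan=[[[0, 0, -0.1], [0, 0, 0]], [[0, 0, 0], [0, 0, 0]], [[0, 0, 0], [0, 0, 0]]])

```text
t: 5.87
tcp_pos: [0.4952, -0.2357, 0.0929]
orientation: [-0.917, 1.368, 0.915]
contact_force: [-4.2, 1.7, 10.8]
finger_gap: 0.0003
```

Emit:
servo_tool(plan=[[[0, 0, 1.0], [0, 0, 0]], [[0, 0, 2.0], [0, 0, 0]], [[-3, 0, 3], [0, 0, 0]], [[-4, 0, 3], [0, 0, 0]], [[-4, 0, 1], [0, 0, 0]], [[-4, 0, 0], [0, 0, 0]], [[-2, 0, 0], [0, 0, 0]], [[0, 0, 0], [0, 0, 0]]])

```text
t: 6.53
tcp_pos: [0.3291, -0.2352, 0.1869]
orientation: [-0.916, 1.37, 0.914]
contact_force: [0.1, -0.6, -0.3]
finger_gap: -0.0001
```

```bash
cat > m.py <<'E'
import sys
from h import *
import numpy.linalg as l
np.set_printoptions(precision=4,suppress=True)
f=sys.argv[1]; im,d=snap('top',f); im=cv2.imread(f'pics/{f}.png')
c=arm.get_calibration('top'); T=np.array(c['world_from_camera'])
v,u=np.mgrid[0:384,0:512]
P=np.stack([(u-c['cx'])/c['fx']*d,(v-c['cy'])/c['fy']*d,d],-1)@T[:3,:3].T+T[:3,3]
hsv=cv2.cvtColor(im,cv2.COLOR_BGR2HSV)
m=np.zeros(d.shape,bool); m[145:232,182:264]=1
g=m&(P[...,2]>.055)&(P[...,2]<.12)&(np.hypot(u-221,v-202)>36)&(hsv[...,1]<50)
X=P[g];A=np.c_[X[:,:2],np.ones(len(X))]; s=l.lstsq(A,X[:,2],rcond=None)[0]
for _ in range(3): ok=abs(X[:,2]-A@s)<.004; s=l.lstsq(A[ok],X[ok,2],rcond=None)[0]
print('plane',s,ok.sum())
def ray(a,b,z):
    r=T[:3,:3]@np.array([(a-c['cx'])/c['fx'],(b-c['cy'])/c['fy'],1]); o=T[:3,3]; return o+r*(z-o[2])/r[2]
o=m&(hsv[...,0]<20)&(hsv[...,1]>140)&(np.hypot(u-221,v-202)<32)
Q=np.array([ray(b,a,.093)[:2] for a,b in np.argwhere(o)]); 
(cx,cy),rr=cv2.minEnclosingCircle(Q.astype(np.float32)); print('circle',cx,cy,rr)
Y=Q-Q.mean(0); w_,V=l.eigh(Y.T@Y); print('orange mean',Q.mean(0),'slot dir',np.degrees(np.arctan2(V[1,0],V[0,0])))
def dots(lo,hi):
    k=m&(hsv[...,0]>=lo)&(hsv[...,0]<=hi)&(hsv[...,1]>120)&(np.hypot(u-221,v-202)>28)
    n,L,st,ce=cv2.connectedComponentsWithStats(k.astype(np.uint8)); 
    return [(ray(*ce[i],.075),st[i,4]) for i in range(1,n) if st[i,4]>3]
print('green',dots(45,80)); print('red',dots(0,5)+dots(170,180))
cv2.imwrite(f'pics/{f}c.png',cv2.resize(im[125:275,165:305],None,fx=4,fy=4,interpolation=cv2.INTER_CUBIC))
E
python3 m.py t2
```

```text
plane [0.001  0.0007 0.0747] 3135
circle 0.5491613745689392 -0.23731562495231628 0.04942898079752922
orange mean [ 0.549  -0.2383] slot dir -113.61204003088058
green []
red [(array([ 0.5526, -0.164 ,  0.075 ]), np.int32(8)), (array([ 0.5453, -0.3113,  0.075 ]), np.int32(8))]
```

View pics/t2c.png

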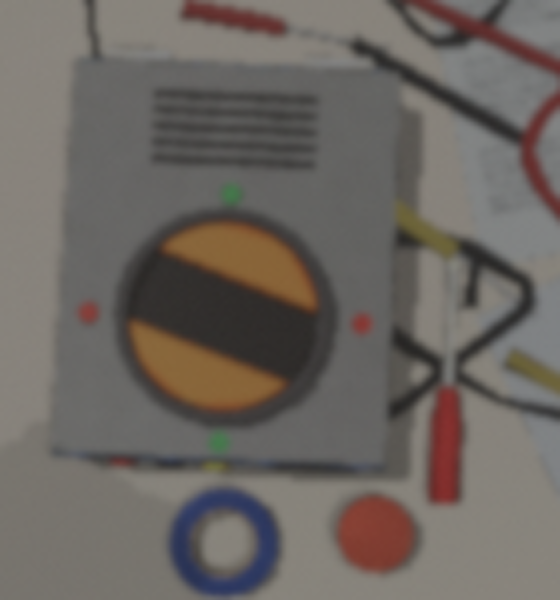

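Emit:
servo_tool(plan=[[[3.5, -0.5, 0], [0, 0, 0]], [[3.5, -0.5, 0], [0, 0, 0]], [[3.5, -0.5, 0], [0, 0, 0]], [[3.5, -0.5, -1], [0, 0, 0]], [[3.5, -0.5, -2], [0, 0, 0]], [[3.3, -0.45, -2], [0, 0, 0]], [[0, 0, -2], [0, 0, 0]], [[0, 0, -1], [0, 0, 0]], [[0, 0, 0], [0, 0, 0]]])

```text
t: 7.33
tcp_pos: [0.5395, -0.2639, 0.1021]
orientation: [-0.913, 1.372, 0.922]
contact_force: [-0.5, 0.3, 0.1]
finger_gap: -0.0002
```

Run:
```python
from h import *
print(arm.read_state()['tcp_pos']);snap('wrist','w3');snap('side','s3')
im=cv2.imread('pics/s3.png'); cv2.imwrite('pics/s3c.png',cv2.resize(im[80:270,150:350],None,fx=3,fy=3)); print(arm.read_state()['tcp_pos'])
```

```text
[ 0.53946    -0.26393669  0.10211712]
[ 0.5400745  -0.26486672  0.10604372]
```

View pics/w3.png

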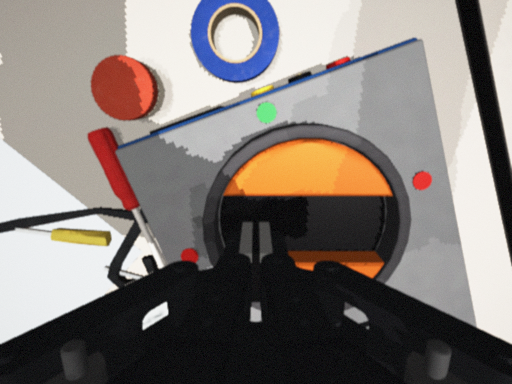

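View pics/s3c.png

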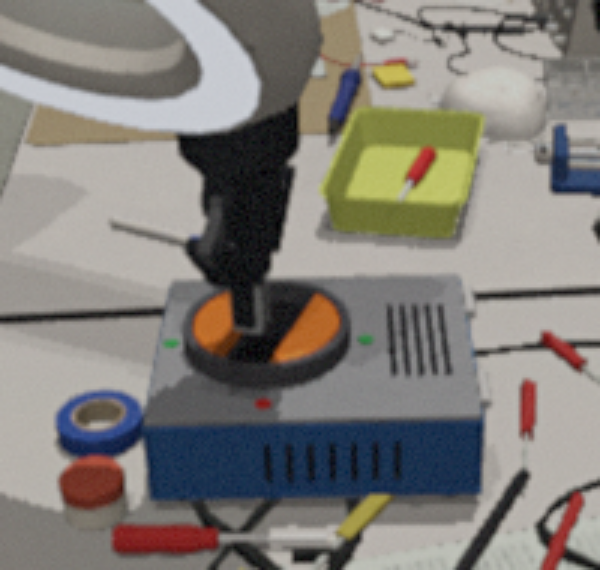

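Emit:
servo_tool(plan=[[[-0.2, 0, -0.5], [0, 0, 0]], [[0, 0, -0.7], [0, 0, 0]], [[0, 0, -0.6], [0, 0, 0]], [[0, 0, -0.5], [0, 0, 0]], [[0, 0, 0], [0, 0, 0]], [[0, 0, 0], [0, 0, 0]]])

```text
t: 7.93
tcp_pos: [0.5379, -0.265, 0.0825]
orientation: [-0.916, 1.37, 0.917]
contact_force: [0.5, -0.6, -0.2]
finger_gap: 0.0003
```

Run:
```python
import numpy as np
C=np.array([.549,-.2376])
p=np.array([.5379,-.265]); r=.029
def pos(f,o): f=np.radians(f); return C+r*np.array([np.cos(f),np.sin(f)])+o*np.array([np.sin(f),-np.cos(f)])
q=pos(-113.6,.0085); print('to wall',(q-p)*100)
f=-113.6
while f>-182:
    f2=f-5.8; print(round(f2,1),np.round((pos(f2,.0085)-pos(f,.0085))*100,2)); f=f2
print('end',pos(-182.85,.009))
```

```text
to wall [-0.82992051  0.42284476]
-119.4 [-0.22  0.21]
-125.2 [-0.2   0.23]
-131.0 [-0.18  0.25]
-136.8 [-0.15  0.27]
-142.6 [-0.12  0.28]
-148.4 [-0.1   0.29]
-154.2 [-0.07  0.3 ]
-160.0 [-0.03  0.3 ]
-165.8 [-0.    0.31]
-171.6 [0.03 0.3 ]
-177.4 [0.06 0.3 ]
-183.2 [0.09 0.29]
end [ 0.52048336 -0.22716921]
```

Emit:
servo_tool(plan=[[[-0.4, 0.2, 0], [0, 0, -1]], [[-0.4, 0.2, 0], [0, 0, 0]], [[-0.22, 0.21, 0], [0, 0, -5.8]], [[-0.2, 0.23, 0], [0, 0, -5.8]], [[-0.18, 0.25, 0], [0, 0, -5.8]], [[0, 0, 0], [0, 0, 0]]])

```text
t: 8.43
tcp_pos: [0.5244, -0.2542, 0.0832]
orientation: [-0.669, 1.465, 0.668]
contact_force: [0.7, -0.1, -1.2]
finger_gap: 0.0
```

Emit:
servo_tool(plan=[[[-0.15, 0.27, 0], [0, 0, -5.8]], [[-0.12, 0.28, 0], [0, 0, -5.8]], [[-0.1, 0.29, 0], [0, 0, -5.8]], [[-0.07, 0.3, 0], [0, 0, -5.8]], [[-0.03, 0.3, 0], [0, 0, -5.8]]])

```text
t: 8.85
tcp_pos: [0.5196, -0.2405, 0.0832]
orientation: [-0.276, 1.553, 0.273]
contact_force: [0.1, -4.4, -0.2]
finger_gap: 0.0003
```

Emit:
servo_tool(plan=[[[0, 0.31, 0], [0, 0, -5.8]], [[0.03, 0.3, 0], [0, 0, -5.8]], [[0.06, 0.3, 0], [0, 0, -5.8]], [[0, 0, 0], [0, 0, 0]]])

```text
t: 9.18
tcp_pos: [0.5204, -0.2308, 0.0832]
orientation: [-0.039, 1.57, 0.038]
contact_force: [0.4, -1.1, 0.6]
finger_gap: -0.0003
```

Emit:
servo_tool(plan=[[[0.02, 0.2, 0], [0, 0, -4]], [[0.02, 0.1, 0], [0, 0, -1]], [[0, 0.1, 0], [0, 0, 0]], [[0, 0, 0], [0, 0, 0]]])

```text
t: 9.52
tcp_pos: [0.5216, -0.2275, 0.0832]
orientation: [0.026, 1.569, -0.029]
contact_force: [2.4, -5.2, -0.3]
finger_gap: 0.0003
```

Emit:
servo_tool(plan=[[[0, 0.1, 0], [0, 0, 0]], [[0, 0.1, 0], [0, 0, 0]], [[0, 0, 0], [0, 0, 0]]])

```text
t: 9.77
tcp_pos: [0.5218, -0.227, 0.0833]
orientation: [0.024, 1.569, -0.032]
contact_force: [2.6, -9.7, -2.2]
finger_gap: -0.0
```

Emit:
servo_tool(plan=[[[0, 0.1, 0], [0, 0, 0]], [[0, 0.1, 0], [0, 0, 0]], [[0, 0, 0], [0, 0, 0]]])

```text
t: 10.02
tcp_pos: [0.5218, -0.2269, 0.0833]
orientation: [0.022, 1.569, -0.036]
contact_force: [2.2, -16.5, -2.8]
finger_gap: 0.0002
```

Emit:
servo_tool(plan=[[[0, -0.5, 0], [0, 0, 0]], [[0, -0.4, 0], [0, 0, 0]], [[0, 0, 0], [0, 0, 0]], [[0, 0, 1], [0, 0, 0]], [[0, 0, 2], [0, 0, 0]], [[-2, 0, 3], [0, 0, 0]], [[-4, 0, 3], [0, 0, 0]], [[-4, 0, 2], [0, 0, 0]], [[-4, 0, 0], [0, 0, 0]], [[-4, 0, 0], [0, 0, 0]]])

```text
t: 10.85
tcp_pos: [0.3496, -0.2313, 0.1884]
orientation: [0.027, 1.568, -0.029]
contact_force: [-0.0, -1.2, -0.5]
finger_gap: 0.0001
```

```bash
python3 m.py t4
python3 - <<'E'
from h import *
snap('side','s4')
E
```

```text
plane [ 0.0013 -0.0001  0.0743] 3131
circle 0.5484769940376282 -0.2375958412885666 0.04937120899558067
orange mean [ 0.5485 -0.2373] slot dir 176.9110551192271
green []
red [(array([ 0.5526, -0.164 ,  0.075 ]), np.int32(8)), (array([ 0.5453, -0.3113,  0.075 ]), np.int32(8))]
```

View pics/t4c.png

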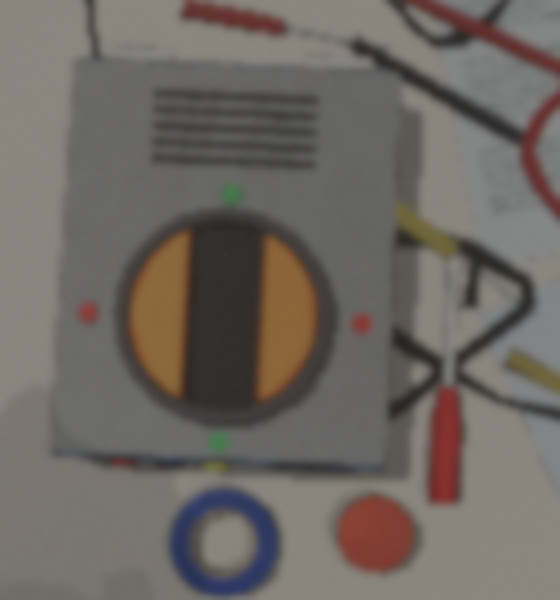

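View pics/s4.png

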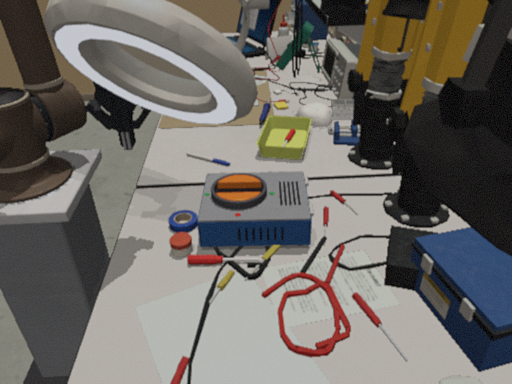

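Both pictures show the slot in line with the green dots (crop pixels (231,195) and (219,441)). Its direction measures 176.9°, against about 177° expected for locked. The panel is flat, and the screwdriver, tape and pot haven't moved.

```bash
python3 -c "
from cell import arm
print(arm.job_done(), arm.read_state()['t'])"
```

```text
the job is handed in; nothing more can be done
the job is handed in; nothing more can be done
```

The panel is shut and its fastener is turned clockwise to its stop, so it should be locked; I handed the job in at about 11 s.

- **Panel:** I pressed it down with the shut fingertips on the front of the collar until it met its hard stop, at about 11 N. The next picture showed the panel flat, with its top at about z = 75 mm.
- **Fastener:** I set the fingertips in the slot and swept it from about 0.36 rad to the stop. There the push rose to about 16.5 N with almost no further movement. I then eased off the slot wall and lifted clear towards the front.
- **Last checks:** The slot direction measured 176.9°, against about 177° for the locked line, and the picture shows it in line with the green dots. The panel was still flat, and by eye the screwdriver, tape and flux pot are where they were.
- **Check that failed:** My automatic search for the green dots found nothing, so I took the locked line from the red dots and checked the green ones by eye.

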